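# Unlock the laser cell and hold its guard half open

### The arm

A 6-joint arm with a two-finger parallel gripper is mounted at the origin on the work surface. World frame = base frame: x ahead of the robot, y to its left, z up, the work surface at z = 0. Lengths are in m, angles in rad, forces in N, time in s.
With the tool pointing down it reaches from about 0.35 to 1 m from the base axis. Payload 7.1 kg.
Tool frame: the origin (TCP) lies between the finger pads; the fingertips stand 22 mm ahead of it and the grasp point (between the pads) lies 3 mm ahead of it; x points along the fingers, y is the direction in which the jaws open and shut, and the axes are right-handed (so a half turn about x gives the same grasp; the last joint's range is limited). The gripper opens to 85 mm and grips with 20 to 120 N. Pads are 22 mm wide; open, the fingers measure 114 mm over their backs; the gripper's body (76 mm by 85 mm) begins 54 mm behind the grasp point. The pads swing forward as they close: fully open they stand 13 mm farther back than shut.
Start: joints at [-0.019, 0.423, 1.63, -0, 1.089, -0.019], TCP at [0.625, 0, 0.253] pointing down, gripper open.
Joint ranges: [-3, 3], [-0.9, 2.11], [0.09, 2.58], [-1.31, 4.45], [0.11, 2.69], [-2.54, 2.54]. Speed limits (rad/s): [2.39, 2.39, 3.01, 3.14, 3.14, 3.14].

### API

Orientations are given as a rotation vector (axis times angle).
In Python, from rig import manip gives the robot as it stands. The module is installed in compiled form; this text tells all that it offers. Calls block until the motion is done:
- manip.move_to(position, orientation): joint-space move of the TCP to a pose.
- manip.servo_line(position, orientation=None, rate=0.15): straight line of the TCP; orientation=None keeps the orientation; rate is the mean speed in m/s.
- manip.set_joints(angles): joint-space move.
- manip.command_gripper(opening, f_grip=None): finger opening in m; f_grip is the grip in N (None keeps the last); returns when the fingers have stopped.
- manip.hold(seconds).
- manip.solve_ik(position, orientation): joint angles nearest the present ones, or None.
- manip.camera(name): name is "scene" or "side" or "wrist"; returns a dict with "image" (384x512x3 uint8, red, green, blue), "fx", "fy", "cx", "cy" (pixels), "cam_to_world" (4x4, takes a point from camera to world coordinates); the wrist camera has in their place "mount" (4x4, takes a point from camera to tool coordinates, whose origin is the TCP and whose axes are the tool frame's). Camera axes: x right, y down, z forward; pixel columns grow to the right and rows downward; lengths in m; the calibration is good to about 2 mm. A picture is of the moment at which its call begins: read the wrist's pose just before it. There is no depth.
A pose or a line that the arm cannot do raises manip.IKError and nothing moves.
- manip.sign_off(): hands the job in, once; it reports no verdict.
Readings, each from a call of its own:
- manip.get_time(): time.
- manip.get_joint_positions(): joint angles.
- manip.get_joint_vel(): joint speeds.
- manip.get_tau(): joint torques, N m.
- manip.get_position(): TCP position.
- manip.get_ee_rot(): TCP orientation.
- manip.get_contact_force(): force on the tool from outside, world axes, zero at the start.
- manip.get_torque(): the same for the moment, N m.
- manip.get_width(): finger opening in m.
Only numpy, scipy, OpenCV 4.12 (cv2) and the standard library are available. Lean on these libraries where they do the work, as an engineer would, in place of code of your own. Each camera call takes 0.05 s, during which the arm holds its last target.

### The job

With the guard of the laser marking cell still shut, press the console's oblong bar key, then the square key, then the large round key, one at a time, each fully down and let up again, and leave the small round key alone. Then raise the guard by its handle to 45 degrees, halfway to upright, and keep holding it there so that a colleague can look inside: it falls shut by itself, so finish while still holding it. Do not shift the loose things lying about.

Things in the scene. Friction and masses are not known exactly. Their poses are not given: they have to be found in the camera images.
- cell: Laser marking cell, a fixed white box 300 (x) x 240 (y) mm, deck 100 mm high, with a rear housing 130 mm high along its far edge; origin under its centre, -x side faces the robot (it may be turned a little).
- guard (a joint): Angle of the guard over the cell's chamber in rad: 0 shut and level, grows as it opens, stop at 1.4. It turns about the hinge line along the far edge of the guard (parallel to the cell's y axis), its near edge rising. Frame with clear window, 180 (hinge to near edge) x 220 x 10 mm thick, mass 0.3 to 0.6 kg; it has no stay and falls shut when let go.
- guard_hinge (a point): Middle of the guard's hinge line, at the guard's underside, 100.5 mm above the table, 90 mm behind (+x) the cell's centre. The point turns with the guard: its y axis is the hinge line, its x axis points from the handle's side towards the hinge, its z axis out of the guard's upper face.
- guard_handle (a point): Middle of the guard's black handle: a straight round bar 12 mm thick and 120 mm long, parallel to the hinge line, on two legs at its ends. 160 mm from the hinge line towards the robot, bar axis 50 mm above the guard's underside (40 mm above its upper face), so 150 mm above the table when shut; the gap under the bar is 34 mm high. The point turns with the guard, axes as guard_hinge.
- console: Key console, a fixed low grey box 140 (x) x 150 (y) x 36 mm high, with four black keys on its white top; origin under its centre, -x edge towards the robot (turned by up to about 20 degrees). It stands to the left or to the right of the cell; the steel tray stands on the other side.
- key_bar (a joint): Travel of the oblong bar key in m: 0 up, 0.006 fully down; counts as pressed beyond 0.004. Spring return, 1.5 N to start it, 5 N fully down.
- key_bar_top (a point): Centre of the top of the oblong bar key, 18 x 44 mm, black, standing 12 mm above the console's top (48 mm above the table) when up; in the half away from the robot, left (+y) of the console, 32 mm in x and 34 mm in y from its centre along the console's axes.
- key_square (a joint): Travel of the square key in m: 0 up, 0.006 fully down; counts as pressed beyond 0.004. Spring return, 1.5 N to start it, 5 N fully down.
- key_square_top (a point): Centre of the top of the square key, 26 x 26 mm, black, standing 12 mm above the console's top (48 mm above the table) when up; in the half away from the robot, right (-y) of the console, 32 mm in x and 34 mm in y from its centre along the console's axes.
- key_round (a joint): Travel of the large round key in m: 0 up, 0.006 fully down; counts as pressed beyond 0.004. Spring return, 1.5 N to start it, 5 N fully down.
- key_round_top (a point): Centre of the top of the large round key, 32 mm, black, standing 12 mm above the console's top (48 mm above the table) when up; in the half nearer the robot, right (-y) of the console, 32 mm in x and 34 mm in y from its centre along the console's axes.
- key_small (a joint): Travel of the small round key in m: 0 up, 0.006 fully down; counts as pressed beyond 0.004. Spring return, 1.5 N to start it, 5 N fully down.
- key_small_top (a point): Centre of the top of the small round key, 16 mm, black, standing 12 mm above the console's top (48 mm above the table) when up; in the half nearer the robot, left (+y) of the console, 32 mm in x and 34 mm in y from its centre along the console's axes.
- tray: Fixed open steel tray, 130 x 160 x 22 mm; origin under its centre. Bystander.
- tweezers: Steel tweezers, 120 long, lying in the tray (mm). Loose bystander; origin at the centre of its underside.
- gauge: Steel ring, 44 across, 12 high, lying in the tray (mm). Loose bystander; origin at the centre of its underside.
- bottle: Clear bottle with white cap, 60 across, 150 high, standing (mm). Loose bystander; origin at the centre of its underside.
- jar: Amber jar with steel cap, 64 across, 70 high (mm). Loose bystander; origin at the centre of its underside.
- dishes: Stack of clear round dishes, 72 across, 30 high (mm). Loose bystander; origin at the centre of its underside.
- loupe: Black eye loupe, 38 across, 42 high (mm). Loose bystander; origin at the centre of its underside.
- pen: White pen with black cap, 120 long, 11 thick, lying (mm). Loose bystander; origin at the centre of its underside.

How it is judged:
By the outcome, as a careful person would: the job done as asked, in the order asked, and still so for the second after the job is handed in, while the arm keeps its last pose, push and grip.
It also fails if it takes over 58 s, if anything falls off the work surface, if the arm or the gripper's body presses on something with over 40 N, if the wrist force passes 120 N, or if a joint passes its speed limit or range.

## Working session

There is one attempt and no reset: what is moved stays moved. The work goes in short steps, each a Python script; the robot and the scene stay as the last script left them, time stands still between calls to the robot, and variables do not carry over. Pictures are saved under pics/ and viewed, and the job is handed in when it is done.

```bash
mkdir -p pics; python3 - <<'E'
from rig import manip
import cv2,numpy as np
for n in("scene","side","wrist"):
    c=manip.camera(n)
    cv2.imwrite(f"pics/{n}0.png",cv2.cvtColor(c["image"],cv2.COLOR_RGB2BGR))
    print(n,c["fx"],c["fy"],c["cx"],c["cy"]);print(np.round(c.get("cam_to_world",c.get("mount")),4))
print(manip.get_time(),manip.get_position(),manip.get_ee_rot(),manip.get_width())
E
```

```text
scene 432.036772388275 432.036772388275 252.3516417390923 192.0540672970988
[[-0.7264  0.4129 -0.5495  1.1746]
 [ 0.6873  0.4326 -0.5835  0.6648]
 [-0.0032 -0.8015 -0.598   0.8102]
 [ 0.      0.      0.      1.    ]]
side 412.96175264780805 412.96175264780805 250.87364108015203 191.77772421826702
[[-0.9941 -0.0792  0.0738  0.4863]
 [-0.1077  0.657  -0.7462  0.8272]
 [ 0.0106 -0.7497 -0.6617  0.8539]
 [ 0.      0.      0.      1.    ]]
wrist 342.9437506003944 342.9437506003944 251.8763493288923 198.75450507826673
[[-1.000e-04 -2.890e-01  9.573e-01 -1.218e-01]
 [ 1.000e+00 -2.000e-04  1.000e-04 -1.400e-03]
 [ 2.000e-04  9.573e-01  2.890e-01 -7.310e-02]
 [ 0.000e+00  0.000e+00  0.000e+00  1.000e+00]]
0.15 [6.24641590e-01 1.97501124e-06 2.52736090e-01] [ 1.20874276  1.21002789 -1.21004154] 0.08565554902540408
```

View pics/scene0.png

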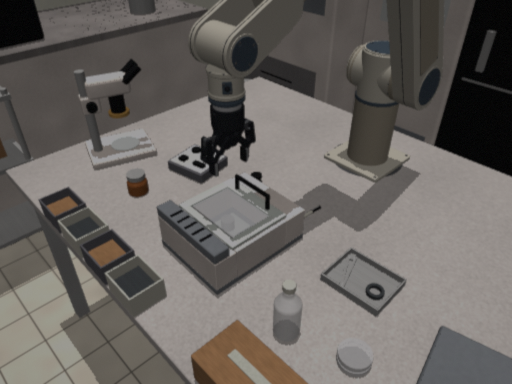

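View pics/side0.png

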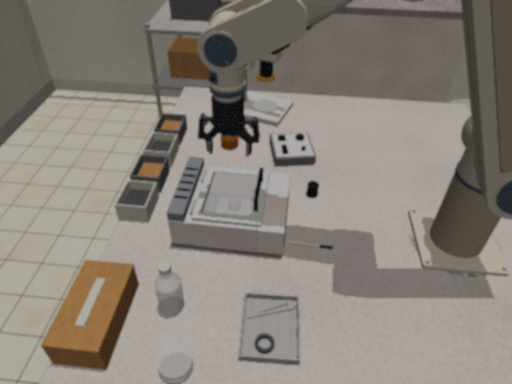

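View pics/wrist0.png

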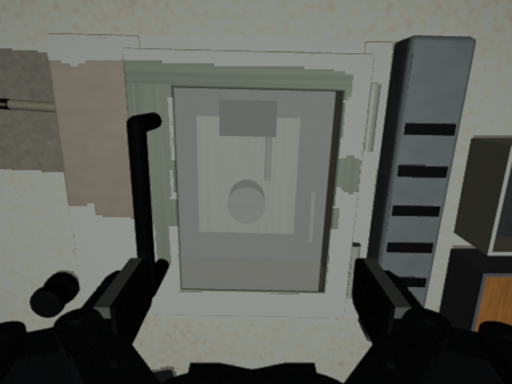

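The console is right (-y) of the cell, the tray is on the left, and the loupe and pen lie on the robot side of the cell. The wrist view has image right = +x. Next I'll zoom in and get a first estimate.

```bash
cat > h.py <<'E'
from rig import manip
import cv2,numpy as np
from scipy.spatial.transform import Rotation as R
def ray(c,T,u,v):
    d=T[:3,:3]@np.array([(u-c["cx"])/c["fx"],(v-c["cy"])/c["fy"],1]); return T[:3,3],d/np.linalg.norm(d)
def atz(c,T,u,v,z):
    o,d=ray(c,T,u,v); return o+d*(z-o[2])/d[2]
def tri(rays):
    A=0;b=0
    for o,d in rays:
        P=np.eye(3)-np.outer(d,d);A=A+P;b=b+P@o
    x=np.linalg.solve(A,b); return x,[float(np.linalg.norm((np.eye(3)-np.outer(d,d))@(x-o))) for o,d in rays]
def wT():
    T=np.eye(4);T[:3,:3]=R.from_rotvec(manip.get_ee_rot()).as_matrix();T[:3,3]=manip.get_position();return T
def wrist(name):
    W=wT();c=manip.camera("wrist");T=W@c["mount"];np.savez(f"pics/{name}.npz",T=T,**{k:c[k] for k in("fx","fy","cx","cy")})
    cv2.imwrite(f"pics/{name}.png",cv2.cvtColor(c["image"],cv2.COLOR_RGB2BGR));return c,T
def load(name):
    z=np.load(f"pics/{name}.npz");return {k:float(z[k]) for k in("fx","fy","cx","cy")},z["T"]
E
python3 - <<'E'
from h import *
c={n:manip.camera(n) for n in("scene","side")}
for n,b in(("scene",(150,130,240,190)),("side",(250,110,340,210))):
    im=cv2.cvtColor(c[n]["image"],cv2.COLOR_RGB2BGR)[b[1]:b[3],b[0]:b[2]]
    cv2.imwrite(f"pics/{n}z.png",cv2.resize(im,None,fx=6,fy=6,interpolation=cv2.INTER_CUBIC))
s=c["side"];S=s["cam_to_world"]
print("console~",atz(s,S,292,144,.036)); print("loupe",atz(s,S,313,188,.02)); print("pen",atz(s,S,285,243,.005),atz(s,S,331,247,.005))
print("jar",atz(s,S,229,142,.06)); print("handle",atz(s,S,262,170,.15),atz(s,S,260,210,.15))
print(R.from_rotvec(manip.get_ee_rot()).as_matrix().round(3))
E
```

```text
console~ [ 0.46338728 -0.35984175  0.036     ]
loupe [ 0.39047065 -0.15368976  0.02      ]
pen [0.46579408 0.06865746 0.005     ] [0.34139305 0.06843269 0.005     ]
jar [ 0.67505422 -0.31066661  0.06      ]
handle [ 0.54420584 -0.05989195  0.15      ] [0.53525313 0.09795355 0.15      ]
[[-0.001  1.     0.   ]
 [ 0.     0.    -1.   ]
 [-1.    -0.001 -0.   ]]
```

```bash
ls pics
```

```text
scene0.png
scenez.png
side0.png
sidez.png
wrist0.png
```

View pics/sidez.png

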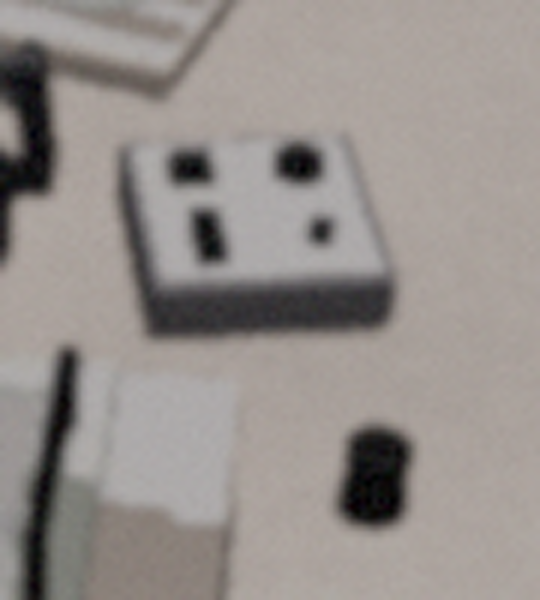

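View pics/scenez.png

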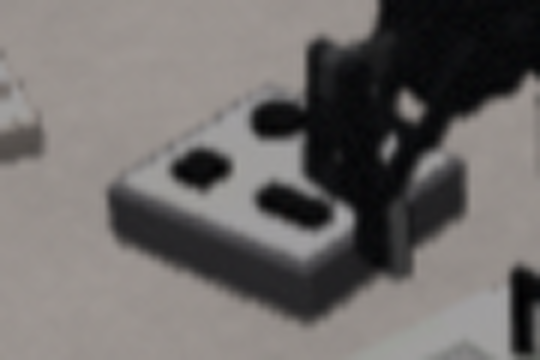

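In the zoomed side view the square is at (190,166), the round at (299,162), the bar at (208,235) and the small round at (320,230). The layout matches the text. Now two wrist views over the console.

```bash
python3 - <<'E'
from h import *
rv=R.from_matrix([[0,1,0],[0,0,-1],[-1,0,0]]).as_rotvec()
manip.move_to([0.42,-0.31,0.26],rv); wrist("w1"); print(manip.get_time())
manip.servo_line([0.50,-0.31,0.26],rate=0.2); wrist("w2"); print(manip.get_time(),manip.get_contact_force())
a,b=cv2.imread("pics/w1.png"),cv2.imread("pics/w2.png")
cv2.imwrite("pics/w12.png",cv2.resize(np.vstack([a,b]),None,fx=.78,fy=.78))
E
```

```text
1.6917
2.2917 [ 0.17268735  0.82259691 -0.1429745 ]
```

View pics/w1.png

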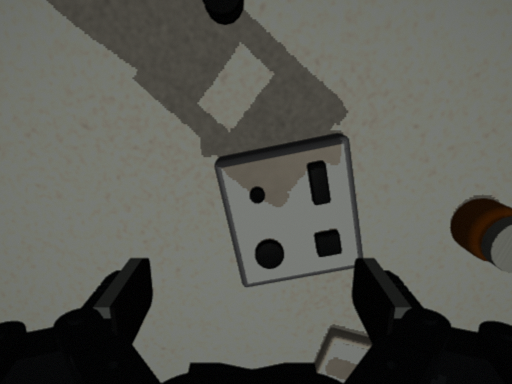

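View pics/w2.png

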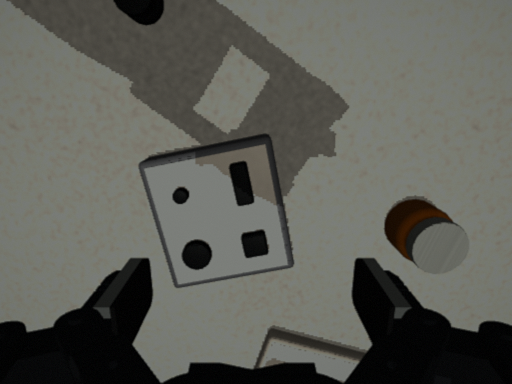

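Both wrist views show the console with its keys. In w1 the small round is at (257,194), the bar at (319,183), the round at (269,253) and the square at (328,243). In w2 each is about 76 px further left.

```bash
python3 - <<'E'
from h import *
g={"small":(257,194),"bar":(319,183),"round":(269,253),"square":(328,243)}
loc={"small":(-.032,.034),"bar":(.032,.034),"round":(-.032,-.034),"square":(.032,-.034)}
D={}
for n,dx in(("w1",0),("w2",-76)):
    im=cv2.imread(f"pics/{n}.png",0);m=(im<60).astype(np.uint8)
    k,l,st,ce=cv2.connectedComponentsWithStats(m)
    for q,(u,v) in g.items():
        i=min([j for j in range(1,k) if 60<st[j,4]<2000],key=lambda j:np.hypot(ce[j,0]-u-dx,ce[j,1]-v))
        D[n,q]=ce[i]; print(n,q,ce[i].round(1),st[i,2:5])
P={}
for q in g:
    rs=[]
    for n in("w1","w2"):
        c,T=load(n);rs.append(ray(c,T,*D[n,q]))
        print(q,n,"z=.047:",atz(c,T,*D[n,q],.047).round(4))
    x,e=tri(rs);P[q]=x;print(q,"tri",x.round(4),np.round(e,4))
# fit pose
X=np.array([np.mean([atz(*load(n),*D[n,q],.047)[:2] for n in("w1","w2")],0) for q in g]);L=np.array([loc[q] for q in g])
Xc=X-X.mean(0);th=np.arctan2((L[:,0]*Xc[:,1]-L[:,1]*Xc[:,0]).sum(),(L*Xc).sum())
Rm=np.array([[np.cos(th),-np.sin(th)],[np.sin(th),np.cos(th)]])
print("centre",X.mean(0),"yaw deg",np.degrees(th))
for q,l in zip(g,L): print(q,(X.mean(0)+Rm@l).round(4))
E
```

```text
w1 small [256.9 194.3] [ 15  17 208]
w1 bar [318.4 182. ] [ 24  45 791]
w1 round [269.  253.4] [ 29  30 689]
w1 square [327.6 242.6] [ 28  28 615]
w2 small [180.4 195. ] [ 16  17 212]
w2 bar [241.2 182.8] [ 25  45 775]
w2 round [196.5 254.2] [ 30  30 697]
w2 square [254.4 243.4] [ 27  28 601]
small w1 z=.047: [ 0.4245 -0.3328  0.047 ]
small w2 z=.047: [ 0.4254 -0.333   0.047 ]
small tri [ 0.4246 -0.334   0.0431] [0.0001 0.0001]
bar w1 z=.047: [ 0.4864 -0.32    0.047 ]
bar w2 z=.047: [ 0.4873 -0.3201  0.047 ]
bar tri [ 0.4871 -0.321   0.0431] [0.0001 0.0001]
round w1 z=.047: [ 0.4378 -0.3988  0.047 ]
round w2 z=.047: [ 0.4388 -0.3989  0.047 ]
round tri [ 0.4381 -0.4008  0.0429] [0.0001 0.0001]
square w1 z=.047: [ 0.4999 -0.3861  0.047 ]
square w2 z=.047: [ 0.5007 -0.3862  0.047 ]
square tri [ 0.5007 -0.3878  0.0434] [0. 0.]
centre [ 0.46259699 -0.35949729] yaw deg 11.562037613602334
small [ 0.4244 -0.3326]
bar [ 0.4871 -0.3198]
round [ 0.4381 -0.3992]
square [ 0.5008 -0.3864]
```

Key spacing (64 × 68 mm) and height agree with the text. Now I'll press with the fingers shut, force-guarded.

```bash
cat >> h.py <<'E'
KEYS={"bar":(.4871,-.3202),"square":(.5008,-.3867),"round":(.4382,-.3995)}
def press(q):
    x,y=KEYS[q]
    manip.servo_line([x,y,.085],rate=.2); f0=manip.get_contact_force()[2]; log=[]
    z=.076
    manip.servo_line([x,y,z],rate=.08)
    while z>.0565:
        manip.servo_line([x,y,z],rate=.03); f=manip.get_contact_force()[2]-f0
        log.append((round(z*1e3,1),round(manip.get_position()[2]*1e3,1),round(f,1)))
        if f>9: break
        z-=.001
    manip.hold(.15); log.append(round(manip.get_contact_force()[2]-f0,1))
    manip.servo_line([x,y,.085],rate=.1); manip.hold(.1)
    print(q,log,manip.get_time(),manip.get_contact_force().round(1))
E
python3 - <<'E'
from h import *
manip.command_gripper(0,20); print(manip.get_time(),manip.get_width())
manip.servo_line([.4871,-.3202,.11],rate=.2); press("bar")
E
```

```text
3.0583 3.481243262481745e-05
bar [(76.0, np.float64(76.3), np.float64(0.3)), (75.0, np.float64(75.0), np.float64(0.5)), (74.0, np.float64(73.9), np.float64(-0.7)), (73.0, np.float64(72.9), np.float64(-0.2)), (72.0, np.float64(71.9), np.float64(0.1)), (71.0, np.float64(70.9), np.float64(-0.5)), (70.0, np.float64(70.1), np.float64(0.7)), (69.0, np.float64(69.1), np.float64(0.8)), (68.0, np.float64(68.1), np.float64(1.2)), (67.0, np.float64(67.0), np.float64(3.2)), (66.0, np.float64(66.0), np.float64(3.0)), (65.0, np.float64(65.0), np.float64(4.8)), (64.0, np.float64(64.1), np.float64(4.3)), (63.0, np.float64(63.9), np.float64(13.3)), np.float64(13.3)] 8.6167 [-0.2 -0.1  0.3]
```

The bar key's spring force starts at TCP z = 70 mm and the hard stop comes at 64 mm: 6 mm of travel, as it should be. Next, the square and round keys.

```bash
sed -i 's/z=.076/z=.072/' h.py; python3 - <<'E'
from h import *
press("square"); press("round")
manip.servo_line([.4382,-.3995,.16],rate=.25)
c=manip.camera("side");cv2.imwrite("pics/side1.png",cv2.cvtColor(c["image"],cv2.COLOR_RGB2BGR)); print(manip.get_time())
E
```

```text
square [(72.0, np.float64(72.2), np.float64(1.6)), (71.0, np.float64(71.0), np.float64(1.2)), (70.0, np.float64(70.1), np.float64(2.6)), (69.0, np.float64(69.1), np.float64(2.8)), (68.0, np.float64(68.1), np.float64(3.7)), (67.0, np.float64(67.1), np.float64(3.5)), (66.0, np.float64(66.1), np.float64(3.8)), (65.0, np.float64(65.1), np.float64(4.9)), (64.0, np.float64(64.1), np.float64(5.4)), (63.0, np.float64(64.0), np.float64(13.4)), np.float64(13.2)] 12.5333 [-0.4  0.4 -0. ]
round [(72.0, np.float64(72.1), np.float64(-0.9)), (71.0, np.float64(71.1), np.float64(-0.0)), (70.0, np.float64(70.1), np.float64(-0.7)), (69.0, np.float64(69.1), np.float64(1.1)), (68.0, np.float64(68.0), np.float64(2.2)), (67.0, np.float64(67.1), np.float64(3.1)), (66.0, np.float64(66.0), np.float64(3.4)), (65.0, np.float64(65.0), np.float64(3.0)), (64.0, np.float64(64.1), np.float64(4.7)), (63.0, np.float64(63.9), np.float64(12.2)), np.float64(12.9)] 16.425 [-0.5 -0.5  0. ]
16.925
```

View pics/side1.png

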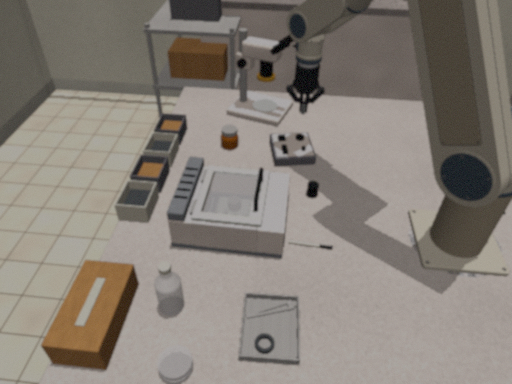

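All three keys reached their hard stop. The side view shows the console clear and the loose things unmoved. Next I'll measure the handle from two wrist poses.

```bash
python3 - <<'E'
from h import *
rv=R.from_matrix([[0,1,0],[0,0,-1],[-1,0,0]]).as_rotvec()
manip.move_to([0.50,-0.06,0.30],rv); wrist("g1")
manip.servo_line([0.60,-0.06,0.30],rate=0.25); wrist("g2"); print(manip.get_time())
E
```

```text
18.9667
```

View pics/g1.png

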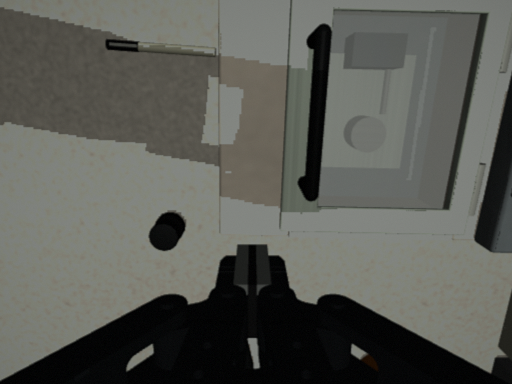

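View pics/g2.png

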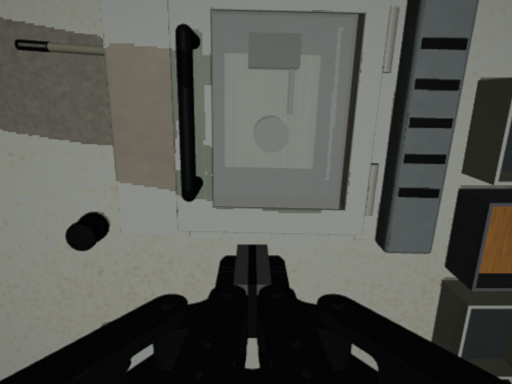

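```bash
python3 - <<'E'
import cv2,numpy as np
a=cv2.imread("pics/g1.png")[15:215,270:350];b=cv2.imread("pics/g2.png")[15:215,150:230]
cv2.imwrite("pics/gz.png",cv2.resize(np.hstack([a,b]),None,fx=3,fy=3,interpolation=cv2.INTER_CUBIC))
for n,x0,x1 in(("g1",290,345),("g2",165,215)):
    im=cv2.imread(f"pics/{n}.png",0)
    for v in range(20,206,6):
        r=np.where(im[v,x0:x1]<50)[0]+x0
        print(n,v,(r.min(),r.max(),len(r)) if len(r) else None,end="; ")
    print()
E
```

```text
g1 20 None; g1 26 (np.int64(319), np.int64(328), 10); g1 32 (np.int64(313), np.int64(331), 19); g1 38 (np.int64(308), np.int64(330), 23); g1 44 (np.int64(307), np.int64(330), 24); g1 50 (np.int64(314), np.int64(329), 16); g1 56 (np.int64(313), np.int64(329), 17); g1 62 (np.int64(313), np.int64(328), 16); g1 68 (np.int64(313), np.int64(328), 16); g1 74 (np.int64(312), np.int64(327), 16); g1 80 (np.int64(312), np.int64(327), 16); g1 86 (np.int64(311), np.int64(326), 16); g1 92 (np.int64(311), np.int64(326), 16); g1 98 (np.int64(310), np.int64(325), 16); g1 104 (np.int64(310), np.int64(325), 16); g1 110 (np.int64(310), np.int64(324), 15); g1 116 (np.int64(309), np.int64(324), 16); g1 122 (np.int64(309), np.int64(323), 15); g1 128 (np.int64(308), np.int64(323), 16); g1 134 (np.int64(308), np.int64(322), 15); g1 140 (np.int64(308), np.int64(322), 15); g1 146 (np.int64(307), np.int64(321), 15); g1 152 (np.int64(307), np.int64(321), 15); g1 158 (np.int64(306), np.int64(320), 15); g1 164 (np.int64(306), np.int64(320), 15); g1 170 (np.int64(306), np.int64(319), 14); g1 176 (np.int64(303), np.
[... 776 characters left out ...]
64(193), 15); g2 110 (np.int64(179), np.int64(193), 15); g2 116 (np.int64(179), np.int64(193), 15); g2 122 (np.int64(179), np.int64(193), 15); g2 128 (np.int64(179), np.int64(194), 16); g2 134 (np.int64(180), np.int64(194), 15); g2 140 (np.int64(180), np.int64(194), 15); g2 146 (np.int64(180), np.int64(194), 15); g2 152 (np.int64(180), np.int64(194), 15); g2 158 (np.int64(181), np.int64(194), 14); g2 164 (np.int64(181), np.int64(195), 15); g2 170 (np.int64(181), np.int64(195), 15); g2 176 (np.int64(181), np.int64(196), 16); g2 182 (np.int64(181), np.int64(202), 22); g2 188 (np.int64(182), np.int64(200), 19); g2 194 (np.int64(182), np.int64(196), 15); g2 200 (np.int64(186), np.int64(191), 6);
```

View pics/gz.png

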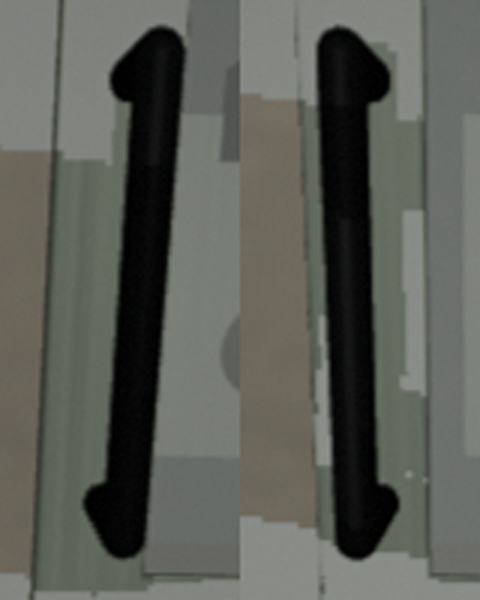

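The bar runs from (323.4,24) to (310.2,201) in g1 and from (182.9,24) to (189.1,201) in g2.

```bash
python3 - <<'E'
from h import *
c1,T1=load("g1");c2,T2=load("g2");E=[]
for a,b in(((323.4,24),(182.9,24)),((310.2,201),(189.1,201))):
    x,e=tri([ray(c1,T1,*a),ray(c2,T2,*b)]);E.append(x);print(x.round(4),np.round(e,4),atz(c1,T1,*a,.15).round(4),atz(c2,T2,*b,.15).round(4))
d=E[0]-E[1];m=(E[0]+E[1])/2
print("mid",m.round(4),"len",np.linalg.norm(d),"yaw deg",np.degrees(np.arctan2(-d[0],d[1])))
# guard near edge (left frame line) check and pen/loupe
print("loupe top",atz(c1,T1,163,237,.042).round(3))
# final/initial IK
yaw=np.arctan2(-d[0],d[1])
def pose(tilt):
    # tilt>0: tool points forward(+x cell) ; x_tool=(sin t,0,-cos t), y_tool=(cos t,0,sin t), z=x×y
    t=tilt; M=np.array([[np.sin(t),np.cos(t),0],[0,0,-1],[-np.cos(t),np.sin(t),0]])
    assert abs(np.linalg.det(M)-1)<1e-9
    return R.from_euler('z',yaw)*R.from_matrix(M)
for p in([m[0],m[1],.15],[m[0]+.082,m[1],.249]):
  for t in(45,35,20,0,-10,-25,-45):
    r=pose(np.radians(t));q=manip.solve_ik(np.array(p)-.003*r.as_matrix()[:,0],r.as_rotvec());print(np.round(p,2),t,None if q is None else np.round(q,2))
E
```

```text
[0.5493 0.0608 0.1522] [0. 0.] [0.5497 0.0612 0.15  ] [0.5489 0.0612 0.15  ]
[ 0.5464 -0.0709  0.1513] [0.0001 0.0001] [ 0.5466 -0.0715  0.15  ] [ 0.5462 -0.0712  0.15  ]
mid [ 0.5478 -0.0051  0.1518] len 0.1317577262957585 yaw deg -1.2483463443246885
loupe top [ 0.392 -0.15   0.042]
[ 0.55 -0.01  0.15] 45 None
[ 0.55 -0.01  0.15] 35 None
[ 0.55 -0.01  0.15] 20 [-0.03  0.37  2.08  0.01  0.34 -0.02]
[ 0.55 -0.01  0.15] 0 [-0.03  0.45  1.87 -0.    0.82 -0.01]
[ 0.55 -0.01  0.15] -10 [-0.03  0.52  1.76 -0.    1.04 -0.01]
[ 0.55 -0.01  0.15] -25 [-0.03  0.63  1.6  -0.    1.34 -0.01]
[ 0.55 -0.01  0.15] -45 [-0.03  0.81  1.41 -0.    1.71 -0.01]
[ 0.63 -0.01  0.25] 45 None
[ 0.63 -0.01  0.25] 35 [-0.03  0.27  2.01  0.02  0.25 -0.02]
[ 0.63 -0.01  0.25] 20 [-0.03  0.31  1.85  0.    0.63 -0.01]
[ 0.63 -0.01  0.25] 0 [-0.03  0.43  1.62 -0.    1.09 -0.01]
[ 0.63 -0.01  0.25] -10 [-0.03  0.51  1.51 -0.    1.3  -0.  ]
[ 0.63 -0.01  0.25] -25 [-0.03  0.63  1.34 -0.    1.6  -0.  ]
[ 0.63 -0.01  0.25] -45 [-0.03  0.81  1.14 -0.    1.98 -0.  ]
```

Measured handle: height 151.8 mm (text 150), tip-to-tip length 132 mm (120 plus the round ends), yaw -1.2°. I'll grasp with a 15° forward tilt, which ends at -30° after the 45° turn.

```bash
cat >> h.py <<'E'
M0=np.array([.5478,-.0051,.151]); YAW=np.radians(-1.25)
RZ=R.from_euler('z',YAW)
HINGE=M0+RZ.apply([.16,0,-.050])
def grip(th,t0=15,back=0.):
    """TCP pos, rotvec for guard angle th (rad)"""
    t=np.radians(t0)-th
    r=RZ*R.from_matrix([[np.sin(t),np.cos(t),0],[0,0,-1],[-np.cos(t),np.sin(t),0]])
    p=HINGE+(RZ*R.from_euler('y',th)).apply([-.16,0,.05])
    return p-(.003+back)*r.as_matrix()[:,0],r.as_rotvec()
E
python3 - <<'E'
from h import *
for d in range(0,50,5):
    assert manip.solve_ik(*grip(np.radians(d))) is not None,d
manip.command_gripper(.05,60)
manip.move_to(*grip(0,back=.07))
f0=manip.get_contact_force()
manip.servo_line(*grip(0),rate=.1)
print(manip.get_time(),manip.get_width(),(manip.get_contact_force()-f0).round(1))
c,T=wrist("g3")
c=manip.camera("side");cv2.imwrite("pics/side2.png",cv2.cvtColor(c["image"],cv2.COLOR_RGB2BGR))
E
```

```text
20.9333 0.049888319551314717 [ 0.7  0.3 -1.1]
```

View pics/g3.png

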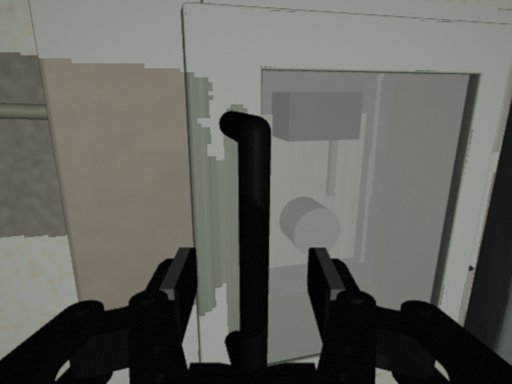

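View pics/side2.png

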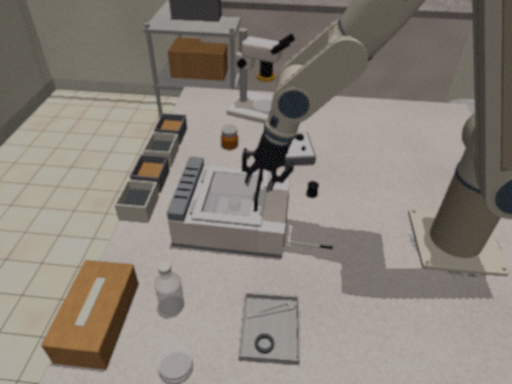

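The bar (column ~254) is centred between the jaws (193 and 310). I'll close and start the lift.

```bash
python3 - <<'E'
from h import *
f0=manip.get_contact_force()
manip.command_gripper(0,60)
print(manip.get_time(),"w",manip.get_width(),(manip.get_contact_force()-f0).round(1))
for d in (5,10,15):
    manip.servo_line(*grip(np.radians(d)),rate=.06)
    print(d,manip.get_time(),"w",round(manip.get_width(),4),(manip.get_contact_force()-f0).round(1),manip.get_torque().round(2))
wrist("g4")
c=manip.camera("side");cv2.imwrite("pics/side3.png",cv2.cvtColor(c["image"],cv2.COLOR_RGB2BGR))
E
```

```text
21.4833 w 0.010056902555029364 [-0.4  2.   5.6]
5 21.8833 w 0.0099 [ 5.6 -0.  -5.8] [ 0.03 -0.83  0.01]
10 22.2833 w 0.01 [ 7.3  0.3 -6.6] [-0.01 -1.06 -0.03]
15 22.6833 w 0.0101 [ 6.7 -0.2 -6.8] [-0.06 -1.28 -0.02]
```

View pics/side3.png

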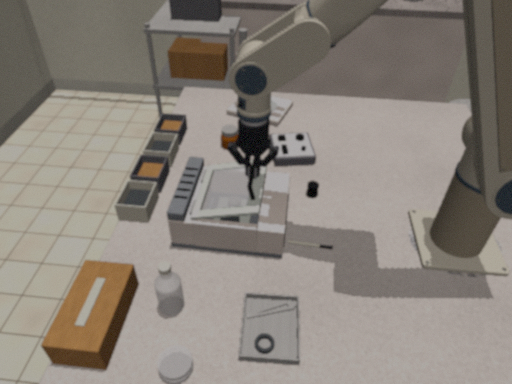

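The guard is rising with low forces (under 10 N). Continuing to 45°.

```bash
python3 - <<'E'
from h import *
for d in (20,25,30,35,40,45):
    manip.servo_line(*grip(np.radians(d)),rate=.06)
    print(d,manip.get_time(),"w",round(manip.get_width(),4),manip.get_contact_force().round(1),manip.get_torque().round(2))
manip.hold(.3)
print(manip.get_position()-grip(np.radians(45))[0],manip.get_joint_vel().round(3))
wrist("g5")
for n in("side","scene"):
    c=manip.camera(n);cv2.imwrite(f"pics/{n}4.png",cv2.cvtColor(c["image"],cv2.COLOR_RGB2BGR))
    im=cv2.imread(f"pics/{n}4.png"); b=(160,110,320,260) if n=="side" else(150,140,310,290)
    cv2.imwrite(f"pics/{n}4z.png",cv2.resize(im[b[1]:b[3],b[0]:b[2]],None,fx=4,fy=3.9,interpolation=cv2.INTER_CUBIC))
E
```

```text
20 23.1833 w 0.0101 [ 6.6 -0.1 -7.5] [-0.08 -1.34  0.  ]
25 23.5833 w 0.0097 [ 7.  -0.4 -8.6] [-0.06 -1.45 -0.02]
30 23.9833 w 0.0097 [ 5.1 -1.  -9.3] [-0.05 -1.5   0.02]
35 24.3833 w 0.0095 [ 3.8 -0.3 -8.6] [-0.12 -1.39 -0.01]
40 24.7833 w 0.0097 [ 4.1 -1.1 -7.3] [-0.1  -1.42  0.05]
45 25.1833 w 0.0096 [ 1.8 -1.4 -8. ] [-0.19 -1.28  0.07]
[-2.50165254e-04 -6.29413372e-05 -2.86205390e-04] [ 0.     0.003 -0.005 -0.001  0.006 -0.   ]
```

View pics/side4z.png

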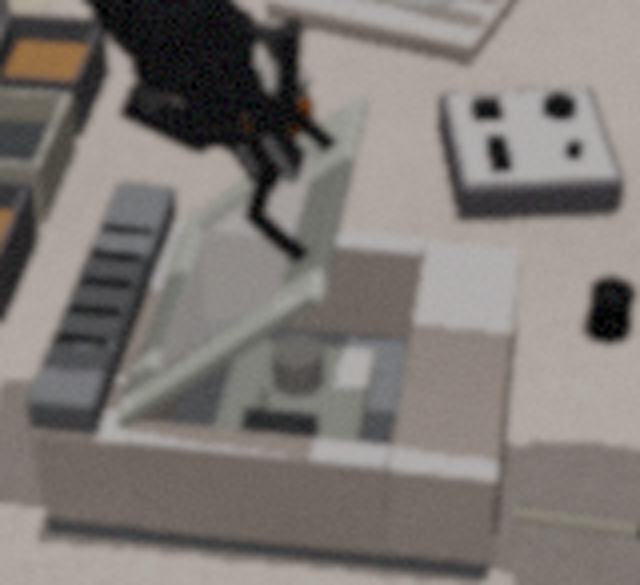

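View pics/scene4.png

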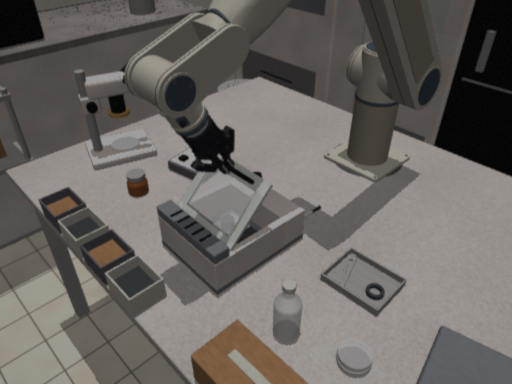

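View pics/g5.png

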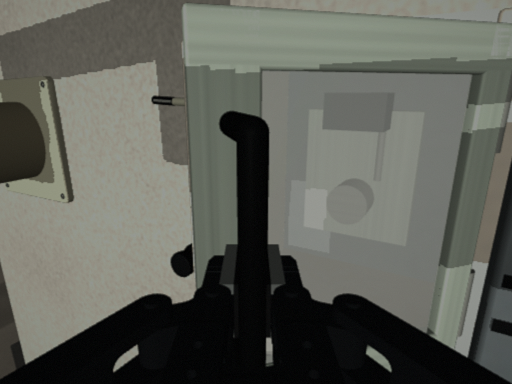

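The guard is held half-open; in the wrist view it keeps the same pose to the gripper as at closing. To check the angle independently, I'll project the guard's near +y corner into the side camera, where I see it at about (240.5,180.5).

```bash
python3 - <<'E'
from h import *
for n in("side","scene"):
    c=manip.camera(n);Wi=np.linalg.inv(c["cam_to_world"])
    im=cv2.cvtColor(c["image"],cv2.COLOR_RGB2BGR); im=cv2.resize(im,None,fx=4,fy=4,interpolation=cv2.INTER_CUBIC)
    for d,col in((42,(255,0,0)),(45,(0,0,255)),(48,(0,255,0))):
        pts=[]
        for l in([0,.11,.01],[-.18,.11,.01],[-.18,-.11,.01],[0,-.11,.01]):
            p=HINGE+(RZ*R.from_euler('y',np.radians(d))).apply(l);q=Wi[:3,:3]@p+Wi[:3,3]
            pts.append([4*(c["fx"]*q[0]/q[2]+c["cx"])+2,4*(c["fy"]*q[1]/q[2]+c["cy"])+2])
        print(n,d,(np.array(pts)/4).round(1).tolist())
        cv2.polylines(im,[np.array(pts).round().astype(int)],True,col,1)
    b=(700,440,1200,920) if n=="side" else (620,560,1220,1100)
    cv2.imwrite(f"pics/{n}ov.png",im[b[1]:b[3],b[0]:b[2]])
print(manip.get_time(),manip.get_width())
E
```

```text
side 42 [[189.0, 217.3], [240.6, 186.2], [252.6, 134.1], [207.1, 164.9]]
side 45 [[188.8, 217.4], [237.7, 183.8], [250.2, 131.9], [206.9, 165.0]]
side 48 [[188.7, 217.4], [234.6, 181.5], [247.5, 129.8], [206.8, 165.1]]
scene 42 [[230.1, 248.5], [272.8, 183.5], [214.1, 147.5], [176.3, 205.0]]
scene 45 [[230.0, 248.7], [270.7, 182.4], [211.8, 146.2], [176.2, 205.1]]
scene 48 [[229.9, 248.9], [268.5, 181.5], [209.5, 145.1], [176.1, 205.3]]
25.7333 0.009346680310155422
```

View pics/sideov.png

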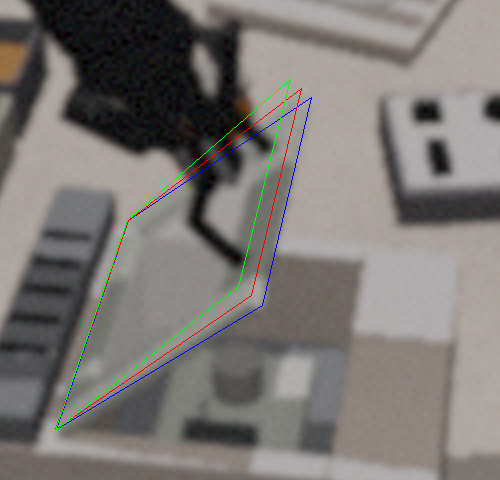

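View pics/sceneov.png

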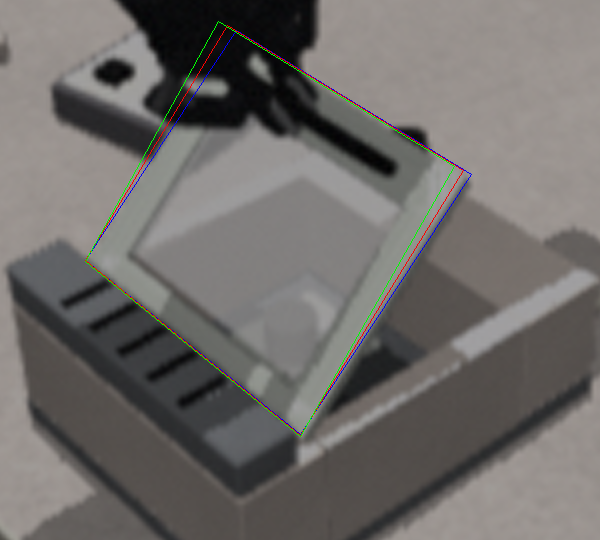

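The 45° outline fits in both views. The finger width drifted from 10.1 to 9.35 mm, so I'll check that the grip is stable before signing off.

```bash
python3 - <<'E'
from h import *
for i in range(5):
    manip.hold(.4); print(round(manip.get_time(),2),round(manip.get_width(),5),manip.get_contact_force().round(1),(manip.get_position()-grip(np.radians(45))[0]).round(4))
wrist("g6")
a,b=cv2.imread("pics/g5.png"),cv2.imread("pics/g6.png")
print("diff g5-g6 px>25:",int((cv2.absdiff(a,b).max(2)>25).sum()))
a,b=[cv2.imread(f"pics/{n}.png")[100:300,200:320] for n in("g4","g6")]
cv2.imwrite("pics/g46.png",cv2.resize(np.hstack([a,b]),None,fx=2.5,fy=2.5))
E
```

```text
26.13 0.00967 [  3.9  -2.1 -11.1] [ 0.0001 -0.0001 -0.0001]
26.53 0.00998 [  4.8  -2.8 -11.6] [ 0.     -0.0001 -0.0001]
26.93 0.00967 [  4.9  -2.3 -12.2] [ 0.0001 -0.0001 -0.0001]
27.33 0.0098 [  4.6  -2.5 -11. ] [ 0.0001 -0.0001 -0.0001]
27.73 0.00966 [  4.2  -2.4 -11.2] [ 0.0001 -0.0001 -0.0001]
diff g5-g6 px>25: 298
```

View pics/g46.png

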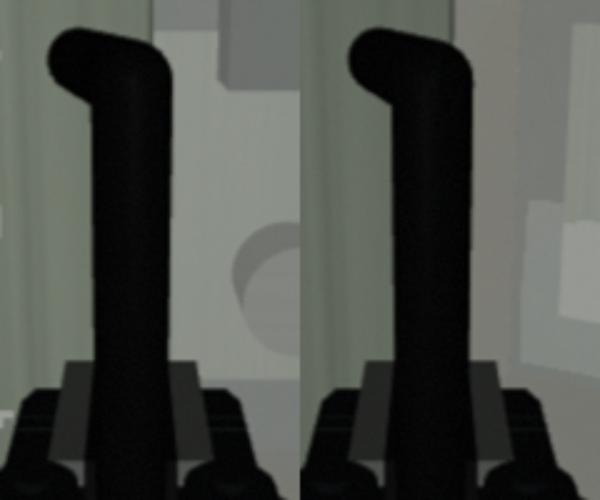

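The bar sits identically between the pads at 15° and 45°, and the width, force and pose are steady. Handing in.

```bash
python3 - <<'E'
from h import *
manip.sign_off(); print(manip.get_time(),manip.get_width())
E
```

```text
the job is handed in; nothing more can be done
the job is handed in; nothing more can be done
```

The job is done and handed in at about 28 s of the 58 s allowed, with the arm still holding the guard open at 45°.

- **Keys:** with the guard shut, I pressed the bar, then the square, then the large round key with shut fingers. Each went to its hard stop about 6 mm down, at 12–13 N, and was let up again. The small round key was never touched.
- **Guard:** I gripped the handle with 60 N and swung the guard about its hinge to 45°. Guard outlines projected into the side and scene views fit 45°, to roughly a degree.
- **Grip:** over the last 2 s of checks the arm was within 0.1 mm of its target, with about 12 N on the tool. The bar sat the same between the pads as it had at 15°.
- **Loose things:** by eye they looked unmoved in the side and scene views.
- **Disagreements:**
  - The key tops measured about 43 mm high against 48 mm in the text, probably because the dark key sides pulled the blob centres down. The force contact agreed with 48 mm.
  - The handle measured 151.8 mm against 150 mm.
  - The gripper reads about 9.7 mm on the 12 mm bar, but it stayed steady.

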